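Scan the core of a tape roll on its stand

TASK

Set the teal tape roll down gently on the little three-legged stand, flat and centred on its ring, and let go of it. Then take the scanning wand out of its holder by the grip and lower it upright through the hole of the roll, without touching the roll or the stand, until its tip is about 20 mm below the underside of the roll. Finish while still holding the wand there, motionless and in the middle of the hole, and leave everything else on the desk where it is.

Things in the scene. Friction and masses are not known exactly. Their poses are not given: they have to be found in the camera images.
- roll: The teal roll of paper tape with a brown cardboard core, lying flat: outer diameter 54, height 25, hole diameter 30 right through, about 45 g. Origin at the centre of its underside, z up along the hole's axis.
- stand: Fixed three-legged stand: blue base disc (diameter 90, 8 high), three steel legs (diameter 6, on a circle of radius 21.5), on top a flat black ring, outer diameter 50, inner 36, 8 thick, no lip, its top 80 above the desk. Open inside and between the legs: 64 free between disc and ring. Origin at the centre of its underside.
- stand_seat (a point): Centre of the top face of the stand's ring (80 mm above the desk); the roll's underside belongs here.
- wand: Scanning wand, 70 g, upright in its holder: rod of diameter 12, length 90 (lowest 15 orange, rest steel), above it a black flange of diameter 28 (90 to 94 above the tip), then a grey round grip of diameter 20 (94 to 139 above the tip) with a green dot on top. Origin at the centre of the tip's lower face, z up along the rod.
- wand_grip (a point): On the wand's axis in the middle of the grey grip, 118 mm above the tip.
- holder: Fixed grey wand holder: base 70 x 100 x 10, two posts (diameter 10) at y = -38 and +38, top plate 60 (x) x 90 (y) x 8, its top 105 above the desk, with a through hole of diameter 18 in its centre. The wand hangs loosely in it, flange on the plate, tip 15 above the desk; it lifts straight out. Origin at the centre of its underside.
- roll_b: Plum-purple tape roll, same size as the teal one. Leave alone. Origin at the centre of its underside.
- roll_c: Peach tape roll, same size as the teal one. Leave alone. Origin at the centre of its underside.
- corrector: Mint-green correction-tape mouse lying flat, 82 x 30 x 18, long along its x. Leave alone. Origin on its underside.
- eraser: White and blue eraser, 45 x 20 x 12. Leave alone. Origin at the centre of its underside.
- pen: Teal and white pen lying flat, 133 long along its y, 10 wide, 13 high. Leave alone. Origin on its underside.
- stamp: Standing wooden hand stamp, diameter 32, 62 high. Leave alone. Origin at the centre of its underside.
- glue: Standing glue stick, yellow with a white cap, diameter 27, 90 high. Leave alone. Origin at the centre of its underside.
- pen_pot: White ceramic pot, diameter 76, 100 high, with pens sticking out up to about 180. Leave alone. Origin at the centre of its underside.

How it is judged:
By the outcome, as a careful person would: the job done as asked, in the order asked, and still so for the second after the job is handed in, while the arm keeps its last pose, push and grip.
It also fails if it takes over 61 s, if anything falls off the work surface, if the arm or the gripper's body presses on something with over 40 N, if the wrist force passes 120 N, or if a joint passes its speed limit or range.

ROBOT

A 6-joint arm with a two-finger parallel gripper is mounted at the origin on the work surface. World frame = base frame: x ahead of the robot, y to its left, z up, the work surface at z = 0. Lengths are in m, angles in rad, forces in N, time in s.
With the tool pointing down it reaches from about 0.425 to 0.95 m from the base axis. Payload 14.7 kg.
Tool frame: the origin (TCP) lies between the finger pads; the fingertips stand 19 mm ahead of it and the grasp point (between the pads) is the TCP; z points along the fingers, y is the line along which they close (so a half turn about z gives the same grasp; the last joint's range is limited). The gripper opens to 85 mm and grips with 20 to 120 N. Pads are 22 mm wide; open, the fingers measure 114 mm over their backs; the gripper's body (76 mm by 85 mm) begins 54 mm behind the grasp point. The pads swing forward as they close: fully open they stand 13 mm farther back than shut.
Start: joints at [-1.185, 0.48, 1.596, -0, 1.065, -0.047], TCP at [0.273, -0.59, 0.25] pointing down, gripper open.
Joint ranges: [-2.75, 2.75], [-0.82, 2.05], [0.23, 2.67], [-1.56, 4.7], [0.09, 2.69], [-2.92, 2.92]. Speed limits (rad/s): [1.89, 1.89, 2.39, 3.01, 3.01, 3.01].

INTERFACE

Orientations are given as a rotation vector (axis times angle).
In Python, from station import readout, camera, r gives the robot as it stands.
- The arm moves only by the shell command python3 -m jog 'ROWS' [OPENING] [FORCE]. ROWS is rows parted by semicolons, their numbers by spaces, 1 to 12 of them, each of 6 numbers: dx, dy, dz in m, then a rotation vector rx, ry, rz in rad; each row shifts and turns the commanded pose from where the row before left it, along the tool's axes as they then stand; what a row does not reach is not made up. A row lasts 1/8 s, in which the tool goes at most 0.0625 m and 0.188 rad, less where a joint would pass 70% of its speed; a pose out of reach is approached as far as the arm can. OPENING is the finger opening in m, set as the command begins (- or left out keeps the last). The fingers move at their own pace and stop on an object; FORCE is the grip in N (left out, the last holds). Time passes only in rows, so rows that do not move let the fingers close. It prints the time, the measured TCP pose, the force, the opening and the grip force at its end.
- readout.observe(): the state, without advancing time (a new reading comes with each control period).
- camera(name): name is "side" or "top"; returns a dict with "image" (400x640x3 uint8, red, green, blue), "fx", "fy", "cx", "cy" (pixels), "k1" (the pictures are not rectified: a ray, as slopes to the right and down, at radius r is drawn at 1 + k1 r^2 times it, then the intrinsics apply), "R" (3x3) and "t" (3): a world point X has camera coordinates R X + t. Camera axes: x right, y down, z forward; pixel columns grow to the right and rows downward; lengths in m; the calibration is good to about 2 mm. A picture is of the moment at which its call begins. There is no depth.
- r.sign_off(): hands the job in; it is judged then, once.
The state is a dict: "clock": time; "qpos": joint angles; "joint_vel": joint speeds; "effort": joint torques, N m; "tool_pos": TCP position; "orientation": TCP orientation; "wrist_force": force on the tool from outside, world axes, zero at the start; "ft_torque": the same for the moment, N m; "gripper_width": finger opening in m; "gripper_force": force on a finger pad.
Only numpy, scipy, OpenCV 4.12 (cv2) and the standard library are available. Lean on these libraries where they do the work, as an engineer would, in place of code of your own. Each camera call takes 0.05 s, during which the arm holds its last target. There are 200 camera calls.

## Working session

There is one attempt and no reset: what is moved stays moved. The work goes in short steps, Python scripts to look and compute and a shell command to move; the robot and the scene stay as the last step left them, time stands still between calls to the robot, and variables do not carry over. Pictures are saved under pics/ and viewed, at most 10 in all, crops included, and the job is handed in when it is done.

```bash
mkdir -p pics; ls
python3 - <<'E'
from station import readout,camera,r
import cv2
print(readout.observe())
for n in("side","top"):
    c=camera(n);cv2.imwrite(f"pics/{n}0.png",c["image"][:,:,::-1])
    print(n,{k:v for k,v in c.items() if k!="image"})
E
```

```text
pics
{'clock': 0.0, 'qpos': array([-1.18456453e+00,  4.80828993e-01,  1.59686356e+00, -2.17826907e-05,
        1.06506141e+00, -4.65683269e-02]), 'joint_vel': array([ 0.00036295, -0.00074231,  0.0005986 , -0.00035603, -0.00086228,
       -0.00056303]), 'effort': array([ 2.03283613e-03, -9.50647044e+01, -4.30185950e+01,  2.18212181e-04,
        1.24677265e-02,  1.85794505e-05]), 'tool_pos': array([ 0.27251098, -0.58970781,  0.24967805]), 'orientation': array([-3.06720212e+00, -6.74318331e-01,  3.37687586e-04]), 'wrist_force': array([-0.33512793,  0.29038287,  0.00228391]), 'ft_torque': array([ 0.03364847,  0.01992055, -0.02715205]), 'gripper_force': 0.0, 'gripper_width': 0.08514113749852217}
side {'fx': 391.04310602294936, 'fy': 391.04310602294936, 'cx': 315.85723333515693, 'cy': 198.61025270640195, 'k1': -0.08288127897503153, 'R': array([[-0.878846  , -0.47708067,  0.00487166],
       [-0.31722338,  0.5766798 , -0.75286768],
       [ 0.35636923, -0.66320015, -0.65815388]]), 't': array([0.46879184, 0.26589599, 1.06541113])}
top {'fx': 415.55974962822876, 'fy': 415.55974962822876, 'cx': 320.2868598882546, 'cy': 192.8064854276798, 'k1': -0.10432539633185688, 'R': array([[ 0.02321087, -0.99967257,  0.01077056],
       [-0.99046202, -0.02445796, -0.1355979 ],
       [ 0.13581692, -0.00752048, -0.99070541]]), 't': array([-0.05206194,  0.56975   ,  1.18179826])}
```

View pics/top0.png

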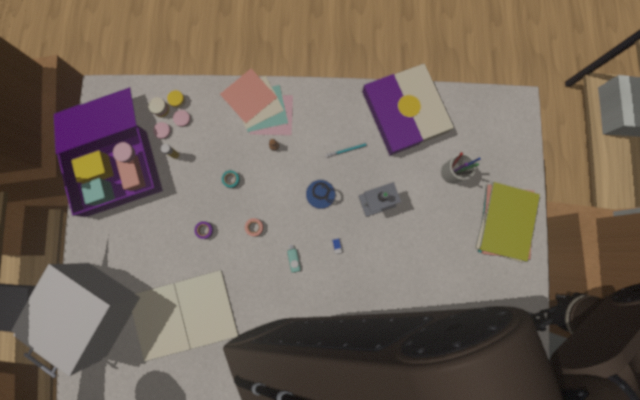

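View pics/side0.png

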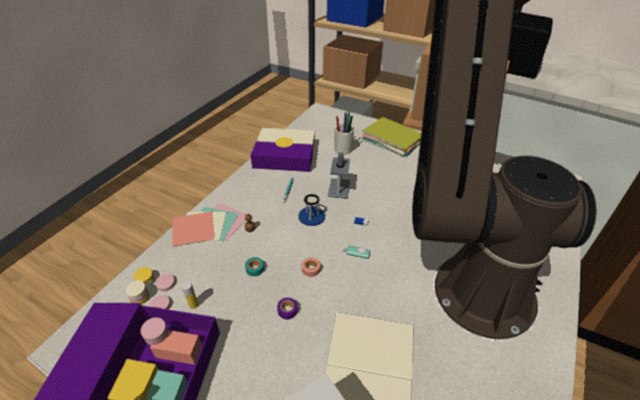

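The top view shows the teal roll at (231,180), the stand at (321,193) and the holder with the wand at (381,198). In the side view they are at (255,266), (312,205) and (340,175). Next I'll enlarge these six spots in one montage.

```bash
cat > h.py <<'E'
import cv2,numpy as np
from scipy.optimize import least_squares
from station import camera,readout,r
def crops(lst,name,s=6,w=44,h=48):
    """lst of (image,u0,v0); grid of 3 columns, ticks every 10 px labelled"""
    t=[]
    for im,u0,v0 in lst:
        c=cv2.resize(im[v0:v0+h,u0:u0+w,::-1],None,fx=s,fy=s,interpolation=cv2.INTER_CUBIC)
        for k in range(0,w,10): cv2.line(c,(int((k+.5)*s),0),(int((k+.5)*s),5),(0,0,255),1);cv2.putText(c,str(u0+k),(int((k+.5)*s),14),0,.33,(0,0,255),1)
        for k in range(0,h,10): cv2.line(c,(0,int((k+.5)*s)),(5,int((k+.5)*s)),(0,0,255),1);cv2.putText(c,str(v0+k),(6,int((k+.5)*s)+4),0,.33,(0,0,255),1)
        t.append(c)
    cv2.imwrite(name,np.vstack([np.hstack(t[i:i+3]) for i in range(0,len(t),3)]))
def proj(c,X):
    p=np.atleast_2d(X)@c["R"].T+c["t"];q=p[:,:2]/p[:,2:]
    q=q*(1+c["k1"]*(q**2).sum(1,keepdims=True))
    return q*[c["fx"],c["fy"]]+[c["cx"],c["cy"]]
def tri(cs,uv,z=None):
    """point from pixels in several cameras (z fixed if given); returns X, residuals px"""
    f=lambda x:np.concatenate([(proj(c,np.r_[x[:2],z if z is not None else x[2]])-p).ravel() for c,p in zip(cs,uv)])
    s=least_squares(f,[.6,0,.05][:2 if z is not None else 3]);return s.x,s.fun
E
python3 - <<'E'
from h import *
t=camera("top");s=camera("side")
np.save("t.npy",t,allow_pickle=True);np.save("s.npy",s,allow_pickle=True)
a,b=t["image"],s["image"]
crops([(a,209,158),(a,302,170),(a,357,174),(b,233,242),(b,290,182),(b,318,148)],"pics/c1.png")
E
```

```text
(no output)
```

View pics/c1.png

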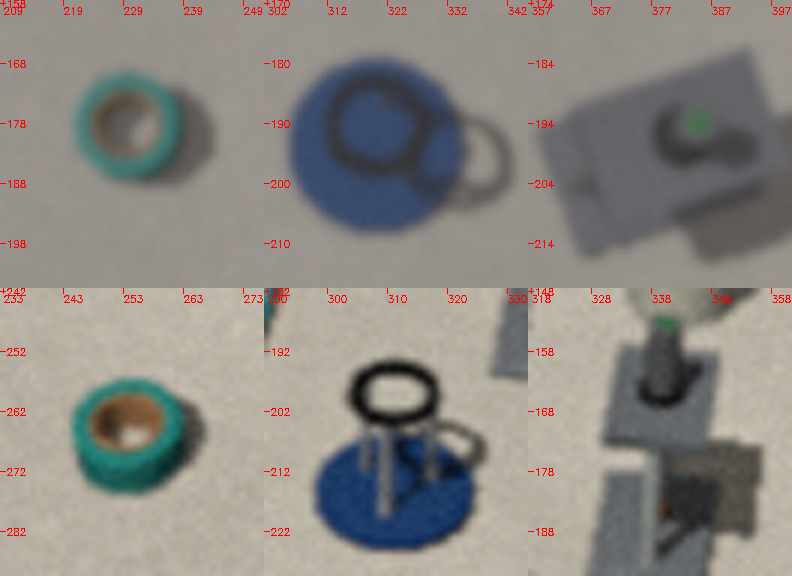

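Run:
```python
from h import *
t=np.load("t.npy",allow_pickle=True).item();s=np.load("s.npy",allow_pickle=True).item()
P={"roll mid":((230.1,178.5),(254,266.25)),"ring mid":((320.2,190.5),(311,198.9)),"disc mid":((320.4,193.7),(311.25,215.7)),"dot":((385,193.8),(340.5,153.2))}
for k,(a,b) in P.items():
    x,e=tri([t,s],[a,b]);print(k,x.round(4),e.round(2))
for k,p,z in(("stamp",(273,144),.062),("pot",(459,168),.1),("corr",(294,260),.01),("roll_c",(255,227),.0125),("roll_b",(204,230),.0125),("glue",(165,150),.09),("pen",(348,150),.01),("plate corner",(394,181.5),.105),("plate corner2",(366,216),.105),("plate corner3",(360,193),.105)):
    print(k,tri([t],[p],z)[0].round(3))
# colour-based check of roll: filled teal mask centroid
for n,c,(u,v) in(("t",t,(231,180)),("s",s,(255,266))):
    h=cv2.cvtColor(c["image"],cv2.COLOR_RGB2HSV);m=cv2.inRange(h,(78,70,50),(98,255,255))
    k=np.zeros_like(m);k[v-25:v+25,u-25:u+25]=1;q=cv2.findContours(m*k,cv2.RETR_EXTERNAL,cv2.CHAIN_APPROX_NONE)[0]
    q=max(q,key=cv2.contourArea);M=cv2.moments(q);print(n,M["m10"]/M["m00"],M["m01"]/M["m00"],cv2.contourArea(q))
```

```text
roll mid [0.6096 0.2335 0.0179] [ 0.14  0.31 -0.32 -0.07]
ring mid [ 0.5716 -0.0376  0.0822] [-0.02 -0.04  0.05  0.01]
disc mid [ 0.5723 -0.0391  0.0072] [ 0.03  0.07 -0.08 -0.01]
dot [ 0.5556 -0.2096  0.1591] [ 0.05  0.14 -0.19 -0.03]
stamp [0.709 0.104]
pot [ 0.644 -0.433]
corr [0.373 0.034]
roll_c [0.467 0.153]
roll_b [0.454 0.306]
glue [0.678 0.414]
pen [ 0.709 -0.12 ]
plate corner [ 0.599 -0.244]
plate corner2 [ 0.5   -0.166]
plate corner3 [ 0.564 -0.148]
t 230.0507614213198 178.63705583756345 197.0
s 253.89151873767258 266.0157790927022 253.5
```

```bash
R="0.0325 -0.0303 0 0 0 0"; python3 -m jog '0.0325 -0.0303 0 0 0 0;0.0325 -0.0303 0 0 0 0;0.0325 -0.0303 0 0 0 0;0.0325 -0.0303 0 0 0 0;0.0325 -0.0303 0 0 0 0;0.0325 -0.0303 0 0 0 0;0.0325 -0.0303 0 0 0 0;0.0325 -0.0303 0 0 0 0;0.0325 -0.0303 0 0 0 0;0.0325 -0.0303 0 0 0 0' 0.085 20
python3 - <<'E'
from h import *
t=np.load("t.npy",allow_pickle=True).item();s=np.load("s.npy",allow_pickle=True).item()
P={"roll mid":((230.05,178.6),(253.95,266.1),.0125),"ring mid":((320.2,190.5),(311,198.9),.076),"disc mid":((320.4,193.7),(311.25,215.7),.004),"dot":((385,193.8),(340.5,153.2),.154)}
for k,(a,b,z) in P.items():
    print(k,*[tri(c,p,z)[0].round(4) for c,p in(([t,s],[a,b]),([t],[a]),([s],[b]))])
E
```

```text
clock: 1.45
tool_pos: [0.441, -0.1773, 0.2504]
orientation: [3.068, 0.674, 0.0]
wrist_force: [1.2, -0.6, -0.9]
gripper_width: 0.085
gripper_force: 0.0
roll mid [0.6111 0.2327] [0.6111 0.2353] [0.6121 0.2296]
ring mid [ 0.5731 -0.0393] [ 0.5724 -0.0377] [ 0.5753 -0.0438]
disc mid [ 0.573 -0.04 ] [ 0.5729 -0.0391] [ 0.5737 -0.0421]
dot [ 0.5566 -0.2115] [ 0.5567 -0.2103] [ 0.558  -0.2166]
```

```bash
python3 -m jog '0.0326 -0.0301 0 0 0 0;0.0326 -0.0301 0 0 0 0;0.0326 -0.0301 0 0 0 0;0.0326 -0.0301 0 0 0 0;0.0326 -0.0301 0 0 0 0;0.0326 -0.0301 0 0 0 0;0.0326 -0.0301 0.02 0 0 0;0.0326 -0.0301 0.03 0 0 0;0.0326 -0.0301 0.035 0 0 0;0.0326 -0.0301 0.035 0 0 0;0 0 0.03 0 0 0;0 0 0 0 0 0'
python3 - <<'E'
from h import *
o=readout.observe();print(o["qpos"].round(3),o["tool_pos"])
s=camera("side");t=camera("top")
print(proj(s,[o["tool_pos"]]),proj(t,[o["tool_pos"]]))
a=cv2.resize(s["image"][190:300,190:320,::-1],None,fx=4,fy=4,interpolation=2);cv2.imwrite("pics/h1.png",a)
E
```

```text
clock: 2.95
tool_pos: [0.6086, 0.2312, 0.0979]
orientation: [3.068, 0.676, -0.007]
wrist_force: [-1.0, 0.4, 1.1]
gripper_width: 0.0847
gripper_force: 0.0
[ 0.316  0.655  1.711 -0.     0.78   1.454] [0.60856067 0.23115421 0.09793707]
[[251.49244972 247.07916   ]] [[225.30704644 174.39616203]]
```

View pics/h1.png

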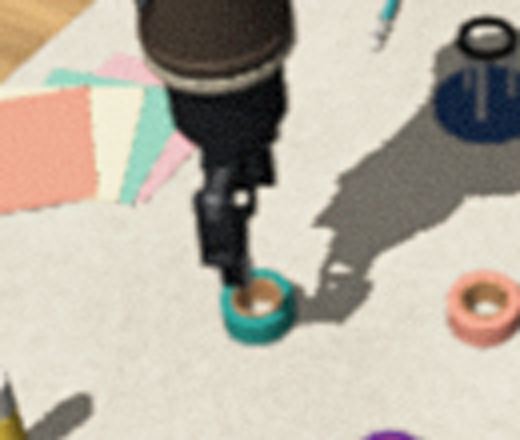

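```bash
python3 -m jog '0.0028 -0.0004 0.02 0 0 0;0 0 0.02 0 0 0;0 0 0.02 0 0 0;0 0 0.0125 0 0 0;0 0 0.003 0 0 0;0 0 0 0 0 0;0 0 0 0 0 0'
python3 -m jog '0 0 0 0 0 0;0 0 0 0 0 0;0 0 0 0 0 0;0 0 0 0 0 0;0 0 0 0 0 0;0 0 0 0 0 0;0 0 0 0 0 0;0 0 0 0 0 0' 0.03 20
```

```text
clock: 3.92
tool_pos: [0.6131, 0.233, 0.0254]
orientation: [-3.068, -0.675, -0.002]
wrist_force: [0.2, -0.1, 0.1]
gripper_width: 0.085
gripper_force: 0.0
clock: 4.92
tool_pos: [0.6129, 0.2329, 0.0255]
orientation: [-3.068, -0.675, -0.001]
wrist_force: [-1.1, -0.5, 7.3]
gripper_width: 0.0539
gripper_force: 19.7
```

```bash
python3 -m jog '0 0 -0.005 0 0 0;0 0 -0.02 0 0 0;0 0 -0.03 0 0 0;0 0 -0.03 0 0 0;0 0 -0.02 0 0 0;0 0 -0.01 0 0 0;0 0 0 0 0 0' 0.03 30
python3 -m jog '-0.006 0.009 0 0 0 0;-0.014 0.022 0 0 0 0;-0.02 0.031 0 0 0 0;-0.021 0.032 0 0 0 0;-0.021 0.032 0 0 0 0;-0.021 0.032 0 0 0 0;-0.02 0.031 0 0 0 0;-0.015 0.022 0 0 0 0;-0.008 0.012 0 0 0 0;-0.004 0.007 0 0 0 0;0 0 0 0 0 0;0 0 0 0 0 0'
python3 - <<'E'
from h import *
o=readout.observe();print(o["tool_pos"])
s=camera("side");t=camera("top")
print(proj(s,[o["tool_pos"]]),proj(t,[o["tool_pos"]]))
cv2.imwrite("pics/h2.png",np.hstack([cv2.resize(c["image"][v:v+100,u:u+66,::-1],None,fx=6,fy=6,interpolation=2) for c,u,v in((s,275,130),(t,285,140))]))
E
```

```text
clock: 5.8
tool_pos: [0.6128, 0.2329, 0.1403]
orientation: [-3.068, -0.675, -0.001]
wrist_force: [-0.3, -0.3, -0.4]
gripper_width: 0.053
gripper_force: 31.7
clock: 7.3
tool_pos: [0.573, -0.0382, 0.1397]
orientation: [-3.068, -0.675, 0.0]
wrist_force: [-0.4, 0.9, -0.7]
gripper_width: 0.0533
gripper_force: 31.7
[ 0.57302109 -0.03823868  0.13974698]
[[310.69541516 184.58834283]] [[320.64617195 186.94456837]]
```

View pics/h2.png

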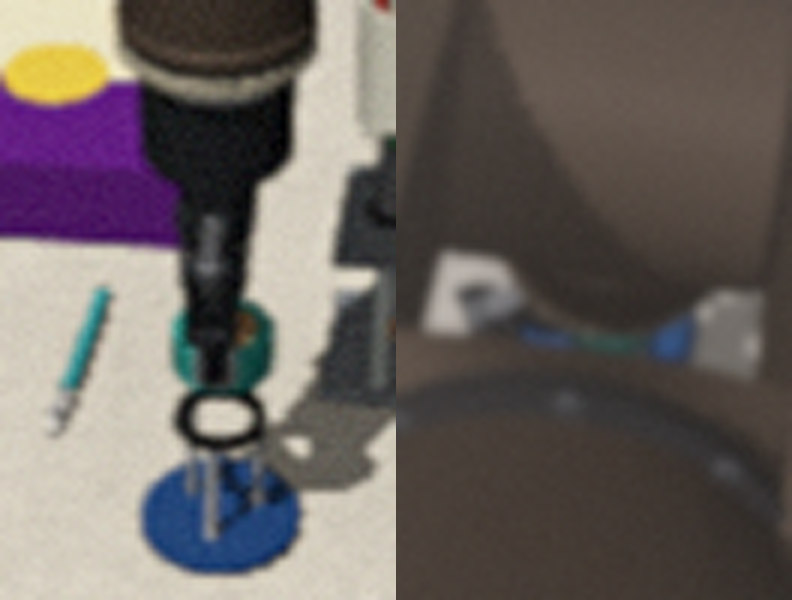

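```bash
python3 -m jog '0.0013 0.001 0.008 0 0 0;0 0 0.011 0 0 0;0 0 0.008 0 0 0;0 0 0.003 0 0 0;0 0 0.0015 0 0 0;0 0 0 0 0 0;0 0 0 0 0 0'
python3 -m jog '0 0 0.001 0 0 0;0 0 0 0 0 0'
```

```text
clock: 8.28
tool_pos: [0.5747, -0.0393, 0.1086]
orientation: [3.068, 0.675, 0.001]
wrist_force: [0.8, -0.0, -0.5]
gripper_width: 0.0533
gripper_force: 31.7
clock: 8.52
tool_pos: [0.5746, -0.0392, 0.1073]
orientation: [3.068, 0.675, 0.0]
wrist_force: [0.9, -0.1, -1.1]
gripper_width: 0.0533
gripper_force: 31.7
```

```bash
python3 -m jog '0 0 0.001 0 0 0;0 0 0 0 0 0'; python3 -m jog '0 0 0.0005 0 0 0;0 0 0 0 0 0';python3 - <<'E'
from h import *
o=readout.observe();print(o["tool_pos"],o["wrist_force"],o["ft_torque"])
E
```

```text
clock: 8.78
tool_pos: [0.5745, -0.0392, 0.1062]
orientation: [-3.068, -0.675, 0.0]
wrist_force: [0.7, -0.2, -0.2]
gripper_width: 0.0536
gripper_force: 31.7
clock: 9.02
tool_pos: [0.5745, -0.0392, 0.1058]
orientation: [-3.068, -0.675, 0.0]
wrist_force: [-0.3, -0.1, 0.2]
gripper_width: 0.053
gripper_force: 31.7
[ 0.5745108  -0.03923007  0.10575502] [-0.27154266 -0.06708307  0.23655585] [-0.02350984  0.00514883  0.02143741]
```

```bash
python3 -m jog '0 0 0.0005 0 0 0;0 0 0 0 0 0'; python3 -m jog '0 0 0.0005 0 0 0;0 0 0 0 0 0'
```

```text
clock: 9.28
tool_pos: [0.5746, -0.0392, 0.1056]
orientation: [3.068, 0.675, 0.0]
wrist_force: [-2.2, 0.7, 6.0]
gripper_width: 0.0533
gripper_force: 32.2
clock: 9.52
tool_pos: [0.5746, -0.0393, 0.1056]
orientation: [3.068, 0.675, 0.001]
wrist_force: [-4.8, 1.0, 14.0]
gripper_width: 0.0533
gripper_force: 32.8
```

```bash
python3 -m jog '0 0 -0.0007 0 0 0;0 0 0 0 0 0' - 20; python3 -m jog '0 0 0 0 0 0;0 0 0 0 0 0;0 0 0 0 0 0;0 0 0 0 0 0;0 0 0 0 0 0;0 0 0 0 0 0' 0.085; python3 -m jog '0 0 -0.01 0 0 0;0 0 -0.03 0 0 0;0 0 -0.04 0 0 0;0 0 -0.03 0 0 0;0 0 -0.01 0 0 0;0 0 0 0 0 0'
```

```text
clock: 9.78
tool_pos: [0.5747, -0.0393, 0.1056]
orientation: [3.068, 0.675, 0.0]
wrist_force: [-1.3, -0.4, 4.5]
gripper_width: 0.0537
gripper_force: 32.1
clock: 10.52
tool_pos: [0.5746, -0.0393, 0.1055]
orientation: [-3.068, -0.675, 0.0]
wrist_force: [-0.1, 0.7, 0.3]
gripper_width: 0.085
gripper_force: 0.0
clock: 11.28
tool_pos: [0.5747, -0.0393, 0.2259]
orientation: [3.068, 0.674, 0.001]
wrist_force: [-0.7, 0.7, -0.6]
gripper_width: 0.085
gripper_force: 0.0
```

```bash
python3 -m jog '-0.005 0.008 0 0 0 0;-0.012 0.02 0 0 0 0;-0.018 0.03 0 0 0 0;-0.0185 0.0315 0 0 0 0;-0.018 0.03 0 0 0 0;-0.011 0.019 0 0 0 0;-0.0055 0.01 0 0 0 0;0 0 0 0 0 0;0 0 0 0 0 0'
python3 - <<'E'
from h import *
o=readout.observe();print(o["tool_pos"])
s=camera("side");t=camera("top");np.save("s2.npy",s,allow_pickle=True);np.save("t2.npy",t,allow_pickle=True)
print(proj(s,[o["tool_pos"]]),proj(t,[o["tool_pos"]]))
crops([(s["image"],282,128),(t["image"],292,160)],"pics/h3.png",s=6,w=66,h=100)
E
```

```text
clock: 12.4
tool_pos: [0.557, -0.2101, 0.2254]
orientation: [-3.068, -0.675, 0.0]
wrist_force: [0.2, 0.6, 0.1]
gripper_width: 0.0851
gripper_force: 0.0
[ 0.55701489 -0.21010219  0.22541228]
[[340.90948937 135.92333163]] [[389.62780876 189.85453073]]
```

View pics/h3.png

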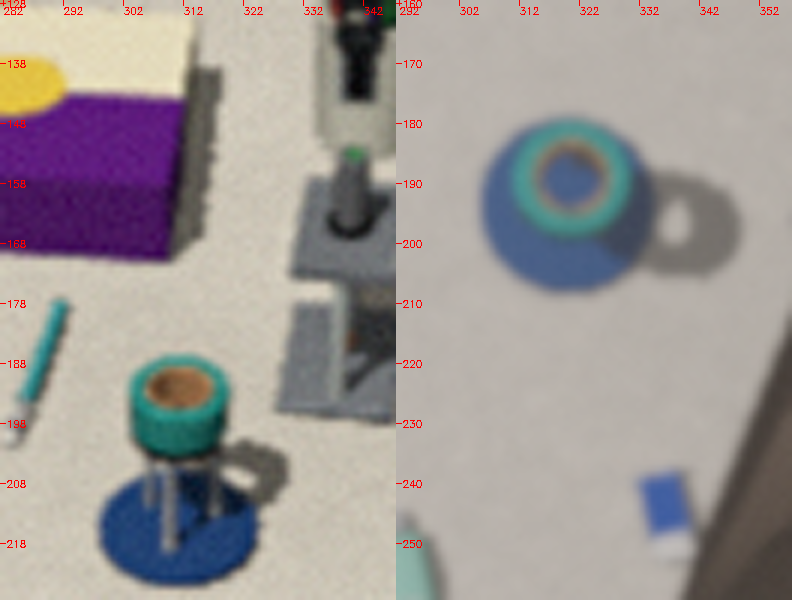

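Run:
```python
from h import *
t=np.load("t2.npy",allow_pickle=True).item();s=np.load("s2.npy",allow_pickle=True).item()
def cen(c,u,v,w=20,lo=(78,70,40),hi=(98,255,255)):
    m=cv2.inRange(cv2.cvtColor(c["image"],cv2.COLOR_RGB2HSV),lo,hi);k=np.zeros_like(m);k[v-w:v+w,u-w:u+w]=1
    q=cv2.convexHull(max(cv2.findContours(m*k,cv2.RETR_EXTERNAL,cv2.CHAIN_APPROX_NONE)[0],key=cv2.contourArea));M=cv2.moments(q)
    return M["m10"]/M["m00"],M["m01"]/M["m00"]
def hullc(c,x,y,z0,z1,r):
    a=np.linspace(0,6.283,60);P=[[x+r*np.cos(i),y+r*np.sin(i),z] for i in a for z in(z0,z1)]
    M=cv2.moments(cv2.convexHull(proj(c,P).astype(np.float32)));return np.array([M["m10"]/M["m00"],M["m01"]/M["m00"]])
def fit(cs,ps,z0,z1,r): return least_squares(lambda x:np.concatenate([hullc(c,*x,z0,z1,r)-p for c,p in zip(cs,ps)]),[.57,-.04],diff_step=1e-3).x.round(4)
a,b=cen(t,320,189),cen(s,311,195);print(a,b)
for n,p,q,z0,z1,r in(("roll auto",a,b,.08,.105,.027),("roll eye",(320.75,189.2),(311.3,195),.08,.105,.027),("ring",(320.2,190.5),(311,198.9),.072,.08,.025),("disc",(320.4,193.7),(311.25,215.7),0,.008,.045)):
    print(n,fit([t,s],[p,q],z0,z1,r),fit([t],[p],z0,z1,r),fit([s],[q],z0,z1,r))
# dot and wand
for z,p,q in((.154,((351.5)/6-.5+282,154/6-.5+128),None),): print(tri([s],[p],z)[0],p)
```

```text
(320.87822671156005, 189.5729517396184) (311.360097323601, 195.15490673154903)
roll auto [ 0.5727 -0.0406] [ 0.5724 -0.0394] [ 0.574  -0.0439]
roll eye [ 0.5734 -0.0406] [ 0.5735 -0.039 ] [ 0.5745 -0.0445]
ring [ 0.5731 -0.0394] [ 0.5724 -0.0377] [ 0.5754 -0.0441]
disc [ 0.5732 -0.0403] [ 0.573  -0.0391] [ 0.5742 -0.0431]
[ 0.55931349 -0.2160567 ] (340.0833333333333, 153.16666666666666)
```

The side view shows the roll flat on the ring, centred at about (311,195). In the top view it is at (321,189.5). That puts it within about 1 mm of the stand's axis, so I'll go down to the wand grip.

```bash
python3 -m jog '-0.0009 0.0009 0.01 0 0 0;0 0 0.025 0 0 0;0 0 0.025 0 0 0;0 0 0.02 0 0 0;0 0 0.01 0 0 0;0 0 0 0 0 0;0 0 0 0 0 0'
python3 -m jog '0 0 0 0 0 0;0 0 0 0 0 0;0 0 0 0 0 0;0 0 0 0 0 0;0 0 0 0 0 0;0 0 0 0 0 0;0 0 0 0 0 0;0 0 0 0 0 0;0 0 0 0 0 0;0 0 0 0 0 0' 0.005 35
```

```text
clock: 13.38
tool_pos: [0.5569, -0.2123, 0.1361]
orientation: [3.068, 0.674, 0.001]
wrist_force: [-1.2, 0.2, 0.5]
gripper_width: 0.0851
gripper_force: 0.0
clock: 14.62
tool_pos: [0.5566, -0.2122, 0.1357]
orientation: [3.068, 0.674, 0.0]
wrist_force: [-1.6, 0.2, 4.6]
gripper_width: 0.0187
gripper_force: 34.2
```

```bash
python3 -m jog '0 0 -0.003 0 0 0;0 0 -0.008 0 0 0;0 0 -0.014 0 0 0;0 0 -0.018 0 0 0;0 0 -0.018 0 0 0;0 0 -0.018 0 0 0;0 0 -0.018 0 0 0;0 0 -0.016 0 0 0;0 0 -0.012 0 0 0;0 0 -0.008 0 0 0;0 0 -0.003 0 0 0;0 0 0 0 0 0'
python3 - <<'E'
from h import *
o=readout.observe();print(o["tool_pos"])
s=camera("side")
p=o["tool_pos"];print(proj(s,[p,p-[0,0,.1207],p-[0,0,.0317]]))
crops([(s["image"],315,90)],"pics/h4.png",s=7,w=60,h=85)
E
```

```text
clock: 16.12
tool_pos: [0.5564, -0.2121, 0.2713]
orientation: [-3.068, -0.675, 0.0]
wrist_force: [-0.1, -0.1, -0.9]
gripper_width: 0.0191
gripper_force: 34.1
[ 0.55643115 -0.21210497  0.27129345]
[[342.01606459 123.21113762]
 [340.30011959 154.83693702]
 [341.54779858 131.88668991]]
```

View pics/h4.png

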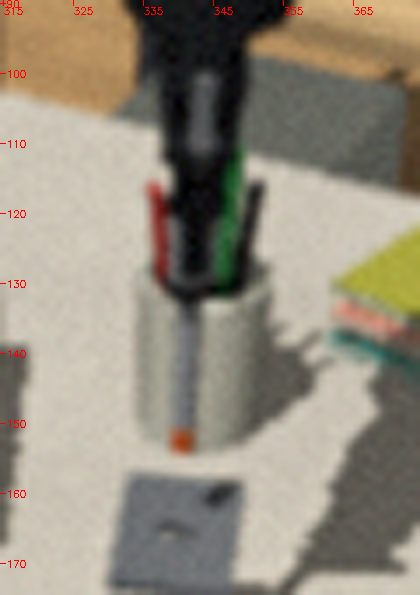

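The wand hangs upright in the gripper, with its orange tip at (340.6,154) against a predicted (340.3,154.8). Next I'll carry it over the roll.

```bash
python3 -m jog '0.003 -0.005 0 0 0 0;0.008 -0.013 0 0 0 0;0.012 -0.021 0 0 0 0;0.014 -0.025 0 0 0 0;0.014 -0.024 0 0 0 0;0.013 -0.022 0 0 0 0;0.011 -0.019 0 0 0 0;0.007 -0.012 0 0 0 0;0.0035 -0.0055 0 0 0 0;0.0016 -0.0026 0 0 0 0;0 0 0 0 0 0;0 0 0 0 0 0'
python3 -m jog '0 0 0.01 0 0 0;0 0 0.012 0 0 0;0 0 0.01 0 0 0;0 0 0 0 0 0;0 0 0 0 0 0;0 0 0 0 0 0'
python3 - <<'E'
from h import *
o=readout.observe();print(o["tool_pos"])
s=camera("side");p=o["tool_pos"];print(proj(s,[p-[0,0,.1207],[.573,-.0402,.105]]))
crops([(s["image"],285,120)],"pics/h5.png",s=6,w=60,h=95)
E
```

```text
clock: 17.68
tool_pos: [0.573, -0.0408, 0.2715]
orientation: [3.068, 0.674, -0.0]
wrist_force: [-0.0, -0.6, -0.7]
gripper_width: 0.0193
gripper_force: 34.2
clock: 18.42
tool_pos: [0.5733, -0.0403, 0.2399]
orientation: [3.068, 0.675, 0.001]
wrist_force: [-0.1, 0.5, -0.9]
gripper_width: 0.0193
gripper_force: 34.2
[ 0.5732997  -0.04027143  0.2398724 ]
[[310.95917223 189.3281768 ]
 [311.04671512 192.84064719]]
```

View pics/h5.png

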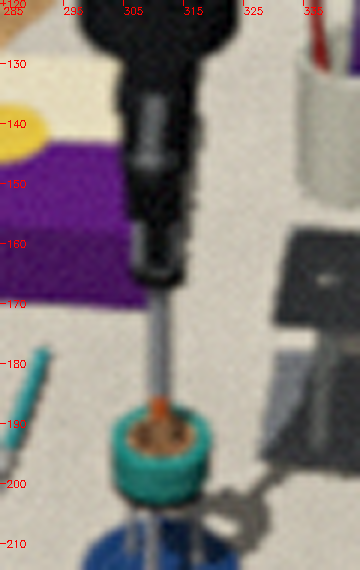

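The tip is above the hole: it shows at u≈311.2, and the hole and roll centre at u≈311.3. Across the fingers, the TCP matches its position at release to 0.4 mm. I'll lower it 59 mm, slowly.

```bash
python3 -m jog '0 0 0.002 0 0 0;0 0 0.005 0 0 0;0 0 0.007 0 0 0;0 0 0.007 0 0 0;0 0 0.007 0 0 0;0 0 0.007 0 0 0;0 0 0.007 0 0 0;0 0 0.007 0 0 0;0 0 0.006 0 0 0;0 0 0.003 0 0 0;0 0 0.001 0 0 0;0 0 0 0 0 0'
python3 -m jog '0 0 0 0 0 0;0 0 0 0 0 0;0 0 0 0 0 0;0 0 0 0 0 0'
python3 - <<'E'
from h import *
o=readout.observe();print(o["tool_pos"],o["wrist_force"],abs(o["joint_vel"]).max())
s=camera("side");p=o["tool_pos"];print(proj(s,[p-[0,0,.1207],[.573,-.0402,.105],[.573,-.0402,.06]]))
crops([(s["image"],285,140)],"pics/h6.png",s=7,w=60,h=85)
E
```

```text
clock: 19.98
tool_pos: [0.5731, -0.0403, 0.1806]
orientation: [3.068, 0.675, 0.0]
wrist_force: [-1.2, -1.0, 0.1]
gripper_width: 0.0191
gripper_force: 34.2
clock: 20.48
tool_pos: [0.573, -0.0403, 0.1805]
orientation: [3.068, 0.675, 0.0]
wrist_force: [-0.7, -0.2, -0.4]
gripper_width: 0.0193
gripper_force: 34.2
[ 0.57304335 -0.04026801  0.18053087] [-0.65632366 -0.16757919 -0.43246462] 0.001733971835446703
[[311.09048321 203.54011656]
 [311.04671512 192.84064719]
 [311.0918445  203.51765476]]
```

View pics/h6.png

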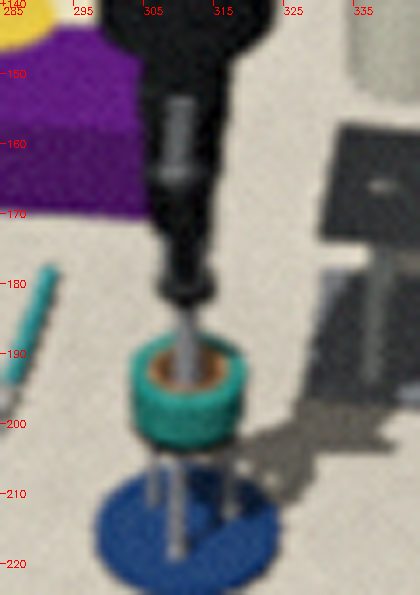

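The rod goes down the middle of the hole: it shows at u≈311.2, the roll at u≈311.4 and unmoved. There is no contact force and the arm is still, so I'm handing in.

```bash
python3 -c "
from station import r
print(r.sign_off())"
```

```text
the job is handed in; nothing more can be done
None
```

The job is handed in at about 20.5 s: the teal roll sits flat on the stand, centred to about 1 mm, and the arm is holding the wand still in the middle of its hole. From the arm's position, the tip is about 20 mm below the roll's underside. The wrist force showed no contact with the roll or stand after lowering, and nothing else on the desk was touched as far as I could see.

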